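# Close a plaster casting mould over its hidden pins and hold it pressed

### The arm

A 6-joint arm with a two-finger parallel gripper is mounted at the origin on the work surface. World frame = base frame: x ahead of the robot, y to its left, z up, the work surface at z = 0. Lengths are in m, angles in degrees, forces in N, time in s.
With the tool pointing down it reaches from about 0.25 to 0.725 m from the base axis. Payload 9.7 kg.
Tool frame: the origin (TCP) lies midway between the tips of the shut fingers; the grasp point (between the pads) lies 19 mm behind it; z points along the fingers, y is the line along which they close (so a half turn about z gives the same grasp; the last joint's range is limited). The gripper opens to 85 mm and grips with 20 to 120 N. Pads are 22 mm wide; open, the fingers measure 114 mm over their backs; the gripper's body (76 mm by 85 mm) begins 54 mm behind the grasp point. The pads swing forward as they close: fully open they stand 13 mm farther back than shut.
Start: joints at [67.036, 4.979, 10.078, 95.1, 0, 90], TCP at [0.215, 0.506, 0.231] pointing down, gripper open.
Joint ranges: [-179.16, 179.16], [-48.56, 103.87], [-65.8, 70.77], [-126.05, 130.52], [-82.76, 87.17], [-180, 180]. Speed limits (degrees/s): [127.2, 127.2, 147.25, 180, 180, 180].

### API

Orientations are given as [roll, pitch, yaw] about the fixed x, y, z axes, in that order (R = Rz(yaw) Ry(pitch) Rx(roll)).
In Python, from workcell import * gives the robot as it stands.
- The arm moves only by the tool servo_tool, never from a script. Its argument "moves" is a list of rows, each a list of 4 numbers: the shift along the world's x, y, z in cm, then the turn about the world's z in rad. A call has 1 to 20 rows; each row is the pose to reach, as a shift and turn from the pose commanded when the call began; what a row does not reach only later rows make up. A row lasts 1/12 s, in which the tool goes at most 41.7 mm and 7.16 degrees, less where a joint would pass 70% of its speed; a pose out of reach is approached as far as the arm can. A call with a gripper value outside its range is refused whole. "claw" is the closure, from 0 (fully open) to 1 (shut), set as the call begins (left out, the last holds). The fingers move at their own pace and stop on an object; "force" is the grip in N (left out, the last holds). Time passes only in rows, so rows that repeat a pose let the fingers close. It gives the time, the measured TCP pose, the force, the opening and the grip force at its end, in the units of the state.
- get_obs(): the state, without advancing time (a new reading comes with each control period).
- camera(name): name is "scene" or "top"; returns the picture (384x512x3 uint8, red, green, blue); there is no depth.
- get_calibration(name): a dict with "fx", "fy", "cx", "cy" (pixels), "k1" (the pictures are not rectified: a ray, as slopes to the right and down, at radius r is drawn at 1 + k1 r^2 times it, then the intrinsics apply), "rvec" (rotation vector, rad) and "tvec" (3), from world to camera coordinates, as OpenCV has them. Camera axes: x right, y down, z forward; pixel columns grow to the right and rows downward; lengths in m; the calibration is good to about 2 mm. A picture is of the moment at which its call begins. get_calibration takes no time and is no camera call.
- job_done(): hands the job in; it is judged then, once.
The state is a dict: "time": time; "q": joint angles; "qd": joint speeds; "joint_efforts": joint torques, N m; "ee_pos": TCP position; "tcp_rot": TCP orientation; "wrist_force": force on the tool from outside, world axes, zero at the start; "torque": the same for the moment, N m; "opening": finger opening in m; "grasp_force": force on a finger pad.
Only numpy, scipy, OpenCV 4.12 (cv2) and the standard library are available. Lean on these libraries where they do the work, as an engineer would, in place of code of your own. Each camera call takes 0.05 s, during which the arm holds its last target. There are 200 camera calls.

### The job

Close the empty plaster handle mould on the clamping board: swing the board's hold-down lever right back past upright, then fetch the loose top half from the ware board and lay it on the fixed bottom half with its pour hole at the end away from the lever's pivot, easing it about until it drops over the two hidden brass pins and lies flush all round. Set it down gently, for plaster chips, then press it down with the weight of about a kilo and a half and finish while still holding it pressed down like that, not letting go, the lever left back, so that I can check the seam. Leave everything else on the bench where it is.

Things in the scene. Friction and masses are not known exactly. Their poses are not given: they have to be found in the camera images.
- clamp_board: Plywood clamping board, 290 x 130 x 18 mm, fixed on the bench. Origin: centre of its underside; x along its length towards the clamp, z up. It carries the mould's bottom half, bedded between battens (29 mm above the bench, to 42 mm either side of the mould's centre line), and at its +x end the clamp: a wooden riser with two steel cheeks, up to 116 mm above the bench.
- seat (a point): Centre of the upper face of the fixed bottom half (plaster, 140 x 60 x 30 mm, with a U-shaped groove), 48 mm above the bench; axes as clamp_board's. Two upright brass pins, 12 mm in diameter, 9 mm high, tapering to 7 mm at the tips, stand on this face at x = +54, y = 0 mm and x = -52, y = +17 mm from here. With the top half home, its origin lies here, its axes along these.
- mould_top: Loose top half: plaster slab 140 x 60 x 30 mm (x, y, z), 0.22 to 0.35 kg, lying right way up on the ware board, the longer plaster piece there. Origin: centre of its underside; x along its length, z up. Two sockets in its underside, 14 mm in diameter, 12 mm deep, at x = +54, y = 0 mm and x = -52, y = +17 mm: it fits one way round only. Grip it across the 60 mm.
- pour_hole (a point): Mouth of the pour hole in the top face of mould_top: a round hole 20 mm across, right through, with a bevelled rim, at x = -40, y = -13, z = +30 mm from mould_top's origin. With the mould closed it lies at the end away from the clamp pivot.
- clamp_lever (a joint): Angle of the hold-down lever: 0 level, reaching from the pivot over the bottom half (towards clamp_board's -x); grows as it swings up and back about the board's +y: 1.57 upright, 1.95 at its stop, leaning away from the mould. Starts between -0.1 and 0.3, in the top half's way. The stiff pivot keeps it where it is left; moving it takes 1 to 2 N at the grip.
- clamp_pivot (a point): Middle of the lever's pivot pin, at x = +87 mm on the clamping board, 100 mm above the bench; axes as the board's; the pin runs along y.
- grip_centre (a point): Centre of the black T-grip at the lever's free end, 140 mm from the pivot: a cross bar 48 mm long (along clamp_board's y), 24 mm in diameter, which turns freely on its spindle, so it can be pinched by its two flat ends from above and carried round. The lever is a steel bar 10 mm wide, 14 mm deep; 76 mm from the pivot it has a rubber-tipped spindle reaching 22 mm below its axis.
- ware_board: Plywood ware board, 320 x 130 x 12 mm, fixed to the bench, long side along its x; carries the mould's top half (nearer end) and the square sprig mould (far end). Origin: centre of its underside.
- sprig_mould: Square plaster sprig mould, 78 x 78 x 26 mm with a round shallow relief on top, loose on the far half of the ware board beside the mould's top half. Not part of the job. Origin: centre of its underside.
- brush_mug: Brown mug, 84 mm across, 110 mm tall, with brushes standing in it up to 220 mm high. Not part of the job. Origin: centre of its underside.
- drink_bottle: Upright drinking bottle, 72 mm across, 220 mm tall with its carrying loop. Not part of the job. Origin: centre of its underside.
- jug: White open plastic jug with a handle, 110 mm across, 130 mm tall, at the back. Not part of the job. Origin: centre of its underside.
- boxwood_tool: Wooden modelling tool, 155 mm long, 12 to 16 mm wide and 12 mm high, lying on the bench between the two boards. Not part of the job. Origin: middle of its underside.
- phone: Flat black phone, 150 x 73 x 9 mm, lying on the bench. Not part of the job. Origin: centre of its underside.
- slip_pot: Small white plastic pot, 72 mm across, 60 mm tall, at the back. Not part of the job. Origin: centre of its underside.

How it is judged:
By the outcome, as a careful person would: the job done as asked, in the order asked, and still so for the second after the job is handed in, while the arm keeps its last pose, push and grip.
It also fails if it takes over 61 s, if anything falls off the work surface, if the arm or the gripper's body presses on something with over 40 N, if the wrist force passes 120 N, or if a joint passes its speed limit or range.

## Working session

There is one attempt and no reset: what is moved stays moved. The work goes in short steps, Python scripts to look and compute and a tool call to move; the robot and the scene stay as the last step left them, time stands still between calls to the robot, and variables do not carry over. Pictures are saved under pics/ and viewed, at most 10 in all, crops included, and the job is handed in when it is done.

Besides the shell and the picture viewer there is one more tool, called after "Call:" in YAML: its name, and indented under it one key for each argument. servo_tool: Moves the arm, as the interface text tells. Its arguments: {"type":"object","properties":{"moves":{"type":"array","items":{"type":"array","items":{"type":"number"}}},"claw":{"type":"number"},"force":{"type":"number"}},"required":["moves"]}

```bash
mkdir -p pics
cat > h.py <<'E'
from workcell import *
import numpy as np, cv2
def cal(n):
    c=get_calibration(n); R=cv2.Rodrigues(np.array(c["rvec"],float))[0]; t=np.array(c["tvec"],float).ravel(); return c,R,t
def ray(n,u,v):
    c,R,t=cal(n); x=(u-c["cx"])/c["fx"]; y=(v-c["cy"])/c["fy"]
    rd=np.hypot(x,y); r=rd
    for _ in range(30): r=rd/(1+c["k1"]*r*r)
    s=r/rd if rd>0 else 1
    return -R.T@t, R.T@np.array([x*s,y*s,1])
def onz(n,u,v,z):
    o,d=ray(n,u,v); return o+d*(z-o[2])/d[2]
def proj(n,p):
    c,R,t=cal(n); q=R@np.array(p,float)+t; x,y=q[:2]/q[2]; f=1+c["k1"]*(x*x+y*y)
    return np.array([c["fx"]*x*f+c["cx"],c["fy"]*y*f+c["cy"]])
def save(n,f,crop=None,s=1):
    im=cv2.cvtColor(np.array(camera(n)),cv2.COLOR_RGB2BGR); cv2.imwrite('pics/raw_'+f,im)
    if crop: a,b,c,d=crop; im=im[b:d,a:c]
    im=cv2.resize(im,None,fx=s,fy=s,interpolation=cv2.INTER_CUBIC); cv2.imwrite('pics/'+f,im); return im
E
python3 - <<'E'
from h import *
save('top','t0.png',None,1.5);save('scene','s0.png',None,1.5)
for n in('top','scene'):
    c,R,t=cal(n);print(n,c,-R.T@t)
print(get_obs())
E
```

```text
top {'fx': 418.02440937696804, 'fy': 418.02440937696804, 'cx': 265.72929937140174, 'cy': 193.93330322099098, 'k1': 0.017436356968263792, 'rvec': array([ 2.18990566, -2.18127933,  0.07796218]), 'tvec': array([-0.02056979,  0.59322324,  1.2778076 ])} [ 0.50140662 -0.01775725  1.31658849]
scene {'fx': 361.7989372465726, 'fy': 361.7989372465726, 'cx': 257.8243515372115, 'cy': 188.9586818371688, 'k1': -0.05776331180933996, 'rvec': array([ 1.70202167,  1.61989108, -0.83240344]), 'tvec': array([-0.02258392, -0.2660499 ,  1.65948375])} [ 1.49082451 -0.02518806  0.77587805]
{'time': 0.1, 'q': array([6.70351805e+01, 5.00904355e+00, 1.00381738e+01, 9.50992618e+01,
       3.86183720e-04, 9.00004208e+01]), 'qd': array([-0.01602124, -0.09479242,  0.06363882,  0.06968469,  0.05662694,
        0.06267392]), 'joint_efforts': array([ 1.94933229e-03, -5.21563876e+01,  4.65653980e+01,  1.60707347e-02,
        7.57478006e-05, -5.17830728e-06]), 'ee_pos': array([0.21450863, 0.50621955, 0.23063611]), 'tcp_rot': array([-1.79929868e+02, -3.85668420e-04,  1.57034759e+02]), 'wrist_force': array([-0.31026215,  0.2045207 ,  0.14916677]), 'torque': array([-0.00058213,  0.02203518,  0.03342823]), 'grasp_force': 0.0, 'opening': 0.0853356825542655}
```

View pics/t0.png

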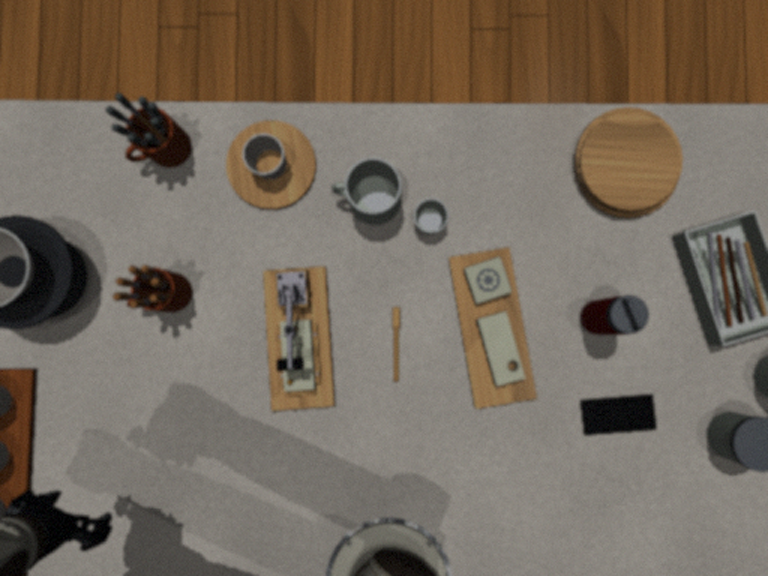

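View pics/s0.png

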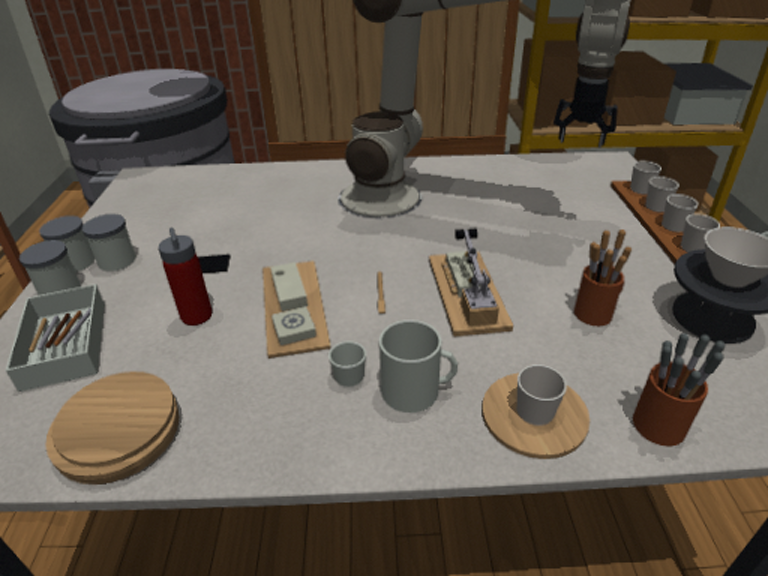

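Both boards lie nearly along world x. In the top view (×1.5) the clamp board is at about (300,338) with the grip near (290,365), and the loose half is at (500,348) with its pour hole at (513,366), already at the near end. The lever's pivot is at the far end. I'll measure next.

Run:
```python
from h import *
im=cv2.imread('pics/raw_t0.png'); hsv=cv2.cvtColor(im,cv2.COLOR_BGR2HSV)
a=cv2.resize(im[165:285,165:235],None,fx=5,fy=5,interpolation=cv2.INTER_CUBIC)
b=cv2.resize(im[160:280,290:365],None,fx=5,fy=5,interpolation=cv2.INTER_CUBIC)
cv2.imwrite('pics/crop0.png',np.hstack([a,b]))
for n,(u,v) in dict(bench=(250,200),wood=(345,240),woodc=(216,250),plaster=(330,225),pl2=(206,250),bot=(206,225)).items(): print(n,hsv[v,u])
def rects(mask,box,z,name):
    m=np.zeros_like(mask);x0,y0,x1,y1=box;m[y0:y1,x0:x1]=mask[y0:y1,x0:x1]
    for c in cv2.findContours(m,cv2.RETR_EXTERNAL,cv2.CHAIN_APPROX_NONE)[0]:
        if cv2.contourArea(c)<60: continue
        P=np.array([onz('top',*p[0],z)[:2] for p in c],np.float32)
        r=cv2.minAreaRect(P*1000); print(name,np.round(r[0],1),np.round(r[1],1),round(r[2],2))
wood=cv2.inRange(hsv,(8,80,60),(25,255,255))
rects(cv2.morphologyEx(wood,cv2.MORPH_CLOSE,np.ones((15,15))),(165,165,235,285),.018,'clampb')
rects(cv2.morphologyEx(wood,cv2.MORPH_CLOSE,np.ones((15,15))),(290,160,365,280),.012,'ware')
pl=cv2.inRange(hsv,(22,18,120),(45,80,255))
rects(pl,(290,160,365,280),.042,'plaster')
rects(pl,(165,165,235,285),.048,'bottom')
dk=cv2.inRange(hsv,(0,0,0),(180,255,45)); rects(dk,(175,220,215,260),.11,'grip@.11')
```

```text
bench [ 23  22 140]
wood [ 27  35 138]
woodc [ 16 124 146]
plaster [ 35  30 145]
pl2 [30 30 95]
bot [ 34  30 136]
clampb [496.2 188.5] [288.9 129.8] 4.36
ware [ 519.9 -211.7] [318.4 128.7] 9.62
plaster [ 477.2 -226.3] [139.1  60.3] 16.05
plaster [ 616.7 -200.1] [74.6 74.6] 18.65
bottom [409.4 183.4] [35.8 57.5] 0.17
bottom [485.6 169.8] [93.6 18.5] 3.56
```

View pics/crop0.png

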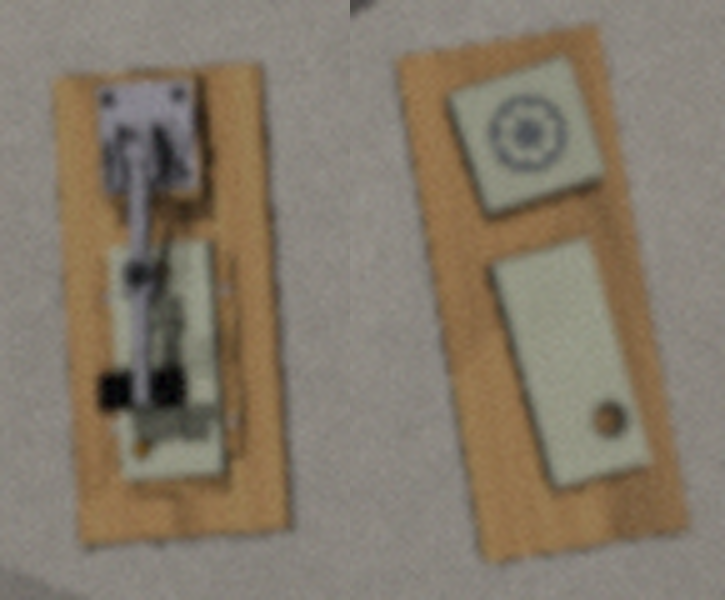

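The crop shows the grip centre near (142,390), the bottom half's corners near (105,243), (212,237), (225,472) and (125,480), and the mould top clearly outlined with its pour hole at the near right. Next I'll fix the seat from the corners and triangulate the grip.

Run:
```python
from h import *
from math import *
im=cv2.imread('pics/raw_t0.png'); hsv=cv2.cvtColor(im,cv2.COLOR_BGR2HSV)
sc=cv2.imread('pics/raw_s0.png')
def dark(i,box,t):
    x0,y0,x1,y1=box; m=(i[y0:y1,x0:x1].max(2)<t).astype(np.uint8)
    n,l,s,c=cv2.connectedComponentsWithStats(m)
    ys,xs=np.nonzero(m); print([(s[k].tolist()) for k in range(1,n) if s[k][4]>3])
    return (xs.min()+xs.max())/2+x0,(ys.min()+ys.max())/2+y0
gt=dark(im,(180,235,206,250),35); gs=dark(sc,(300,150,322,161),35); print(gt,gs)
yaw=radians(4.36); X=np.array([cos(yaw),sin(yaw),0]);Y=np.array([-sin(yaw),cos(yaw),0]); B=np.array([.4962,.1885,0])
o1,d1=ray('top',*gt);o2,d2=ray('scene',*gs)
A=np.stack([d1,-d2],1);k=np.linalg.lstsq(A,o2-o1,rcond=None)[0];p,q=o1+k[0]*d1,o2+k[1]*d2
P=(p+q)/2;print('grip',p,q,'board',(P-B)@X,(P-B)@Y)
print('theta from x',acos(np.clip((0.087-(P-B)@X)/.14,-1,1)),'from z',asin((P[2]-.1)/.14))
# lever in top view: intersect with height constraint
for th in np.arange(-.1,.31,.1):
    G=B+X*(.087-.14*cos(th))+[0,0,.1+.14*sin(th)]; print(round(th,2),proj('top',G),proj('scene',G))
for c in[(105,243),(212,237),(225,472),(125,480)]:
    w=onz('top',165+c[0]/5-.4,165+c[1]/5-.4,.048)-B; print((w@X*1000).round(1),(w@Y*1000).round(1))
h=onz('top',290+(608-350)/5-.4,160+417/5-.4,.042);print('hole',h)
m=np.array([.4772,-.2263]);a=radians(16.05);print('hole pred',m+[cos(a)*-.04+sin(a)*.013,sin(a)*-.04-cos(a)*.013])
```

```text
[[15, 3, 7, 8, 40], [6, 5, 5, 7, 29]]
[[4, 3, 6, 6, 29], [13, 3, 5, 5, 24]]
(np.float64(193.5), np.float64(242.0)) (np.float64(310.5), np.float64(155.5))
grip [0.44903964 0.18429258 0.13403647] [0.44912007 0.18510238 0.13417127] board -0.04727286186793271 -0.00020930362329873704
theta from x 0.28701959944834543 from z 0.2460749730971999
-0.1 [196.21249129 242.99370471] [309.15265307 166.6137909 ]
0.0 [195.42771733 243.46070154] [309.37567888 163.11087971]
0.1 [194.59542128 243.44729836] [309.695179   159.77934631]
0.2 [193.72275661 242.93673623] [310.11090223 156.6478409 ]
0.3 [192.81786575 241.91723808] [310.62204593 153.74531569]
38.3 33.0
37.3 -31.8
-104.3 -30.9
-104.6 29.3
hole [ 0.44370313 -0.2474363   0.042     ]
hole pred [ 0.44235336 -0.24985231]
```

Call:
servo_tool:
  moves:
    - [23.3, -32.1, -3.1, 0.477]
    - [23.3, -32.1, -3.1, 0.477]
    - [23.3, -32.1, -3.1, 0.477]
    - [23.3, -32.1, -3.1, 0.477]
    - [23.3, -32.1, -3.1, 0.477]
    - [23.3, -32.1, -3.1, 0.477]
    - [23.3, -32.1, -3.1, 0.477]
    - [23.3, -32.1, -3.1, 0.477]
    - [23.3, -32.1, -3.1, 0.477]
    - [23.3, -32.1, -3.1, 0.477]
    - [23.3, -32.1, -3.1, 0.477]
    - [23.3, -32.1, -3.1, 0.477]
  claw: 0

```text
time: 1.1
ee_pos: [0.4481, 0.1838, 0.1997]
tcp_rot: [-180.0, -0.1, -175.9]
wrist_force: [-0.9, -0.1, -0.1]
opening: 0.0855
grasp_force: 0.0
```

Call:
servo_tool:
  moves:
    - [0, 0.1, -4, 0]
    - [0, 0.1, -7, 0]
    - [0, 0.1, -8.5, 0]
    - [0, 0.1, -8.9, 0]
    - [0, 0.1, -8.9, 0]

```text
time: 1.52
ee_pos: [0.4465, 0.187, 0.1105]
tcp_rot: [-180.0, -0.1, -175.6]
wrist_force: [0.5, 0.4, -0.0]
opening: 0.0852
grasp_force: 0.0
```

Call:
servo_tool:
  moves:
    - [0, 0, 0, 0]
    - [0, 0, 0, 0]
    - [0, 0, 0, 0]
    - [0, 0, 0, 0]
    - [0, 0, 0, 0]
    - [0, 0, 0, 0]
    - [0, 0, 0, 0]
    - [0, 0, 0, 0]
  claw: 1
  force: 35

```text
time: 2.18
ee_pos: [0.4479, 0.1857, 0.112]
tcp_rot: [-179.9, 0.0, -175.7]
wrist_force: [0.1, -5.2, 1.1]
opening: 0.0473
grasp_force: 42.6
```

Call:
servo_tool:
  moves:
    - [0.5, -0.02, 1.6, 0]
    - [1.2, 0.04, 3.12, 0]
    - [2.08, 0.11, 4.56, 0]
    - [3.12, 0.19, 5.87, 0]
    - [4.3, 0.28, 7.05, 0]
    - [5.63, 0.38, 8.09, 0]

```text
time: 2.68
ee_pos: [0.5031, 0.1899, 0.195]
tcp_rot: [180.0, -0.0, -175.6]
wrist_force: [-8.3, -4.1, 8.8]
opening: 0.0476
grasp_force: 43.7
```

Call:
servo_tool:
  moves:
    - [1.36, 0.12, 1.02, 0]
    - [2.9, 0.24, 1.74, 0]
    - [4.53, 0.36, 2.26, 0]
    - [6.19, 0.48, 2.56, 0]
    - [7.88, 0.61, 2.67, 0]
    - [9.57, 0.74, 2.55, 0]
    - [10.97, 0.84, 2.31, 0]
    - [12.2, 0.94, 1.98, 0]
    - [12.2, 0.94, 1.98, 0]

```text
time: 3.43
ee_pos: [0.6291, 0.1997, 0.2134]
tcp_rot: [180.0, 0.3, -175.7]
wrist_force: [3.1, -1.8, 7.8]
opening: 0.0471
grasp_force: 43.4
```

Call:
servo_tool:
  moves:
    - [0, 0, 0, 0]
    - [0, 0, 0, 0]
    - [0, 0, 0, 0]
    - [0, 0, 0, 0]
    - [0, 0, 2, 0]
    - [0, 0, 5, 0]
    - [0, 0, 8, 0]
    - [0, 0, 8, 0]
  claw: 0

```text
time: 4.1
ee_pos: [0.6261, 0.1998, 0.2986]
tcp_rot: [179.9, 0.4, -175.6]
wrist_force: [-0.8, -0.2, 0.4]
opening: 0.0854
grasp_force: 0.0
```

Call:
servo_tool:
  moves:
    - [-14.9, -42.55, -5, 0.204]
    - [-14.9, -42.55, -10, 0.204]
    - [-14.9, -42.55, -15, 0.204]
    - [-14.9, -42.55, -19, 0.204]
    - [-14.9, -42.55, -19, 0.204]
    - [-14.9, -42.55, -19, 0.204]
    - [-14.9, -42.55, -19, 0.204]
    - [-14.9, -42.55, -19, 0.204]
    - [-14.9, -42.55, -19, 0.204]
    - [-14.9, -42.55, -19, 0.204]
    - [-14.9, -42.55, -19, 0.204]
    - [-14.9, -42.55, -19, 0.204]
    - [-14.9, -42.55, -19, 0.204]
    - [-14.9, -42.55, -19, 0.204]

```text
time: 5.27
ee_pos: [0.4756, -0.2268, 0.1012]
tcp_rot: [179.9, -0.1, -164.1]
wrist_force: [0.4, 0.7, -1.0]
opening: 0.0856
grasp_force: 0.0
```

Run:
```python
from h import *
a=save('top','t1.png',(165,150,365,290),3.0);b=save('scene','s1.png',(150,90,350,250),3.0)
o=get_obs();print(o['ee_pos'],o['tcp_rot'],o['wrist_force'])
cv2.imwrite('pics/v1.png',np.hstack([cv2.resize(a,(400,280)),cv2.resize(b,(400,320))[:280]]))
```

```text
[ 0.47712899 -0.22550791  0.10260558] [-1.79986919e+02  4.01240964e-02 -1.63948084e+02] [0.48093881 0.77977506 0.4942727 ]
```

View pics/v1.png

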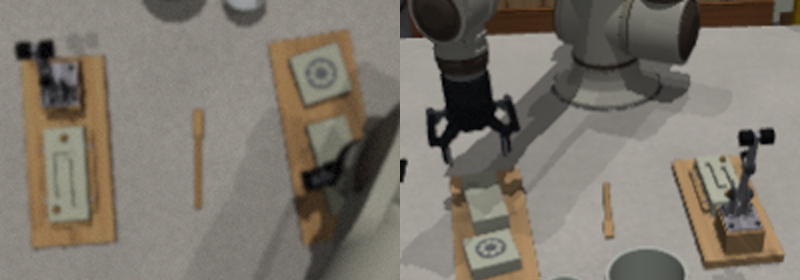

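The lever stands back past upright and the fingers are over the loose half. The whole bottom half is now visible, with its two brass pins at about (64,138) and (55,209) in the left panel. I'll measure the seat and the lever angle from these pictures.

Run:
```python
from h import *
from math import *
im=cv2.imread('pics/raw_t1.png'); sc=cv2.imread('pics/raw_s1.png'); hsv=cv2.cvtColor(im,cv2.COLOR_BGR2HSV).astype(int)
yaw=radians(4.36); X=np.array([cos(yaw),sin(yaw),0]);Y=np.array([-sin(yaw),cos(yaw),0]); B=np.array([.4962,.1885,0])
w=[]
for (u,v) in[(165+64/2,150+138/2),(165+55/2,150+209/2)]:
    u,v=int(u),int(v);s=hsv[v-5:v+6,u-5:u+6,1]; wt=np.clip(s-50,0,None); wt[wt<wt.max()*.35]=0
    yy,xx=np.mgrid[v-5:v+6,u-5:u+6];c=(xx*wt).sum()/wt.sum(),(yy*wt).sum()/wt.sum()
    p=onz('top',*c,.0525);w.append(p);print(c,p,(p-B)@X*1000,(p-B)@Y*1000,wt.sum(),(wt>0).sum())
d=w[0]-w[1];print('pin vec len',np.hypot(*d[:2]),'yaw',degrees(atan2(d[1],d[0])-atan2(-17,106)))
pl=cv2.inRange(hsv.astype(np.uint8),(22,18,100),(45,80,255));m=np.zeros_like(pl);m[207:264,183:215]=pl[207:264,183:215]
m=cv2.morphologyEx(m,cv2.MORPH_CLOSE,np.ones((7,7)))
for c in cv2.findContours(m,cv2.RETR_EXTERNAL,cv2.CHAIN_APPROX_NONE)[0]:
    if cv2.contourArea(c)>100:
        r=cv2.minAreaRect(np.array([onz('top',*p[0],.048)[:2]*1000 for p in c],np.float32));print(r)
        q=np.array([*r[0],0])/1000-B;print(q@X,q@Y)
def dark(i,box,t):
    x0,y0,x1,y1=box; ys,xs=np.nonzero(i[y0:y1,x0:x1].max(2)<t);print(xs.min(),xs.max(),ys.min(),ys.max())
    return (xs.min()+xs.max())/2+x0,(ys.min()+ys.max())/2+y0
g=dark(im,(170,168,195,182),38);s=dark(sc,(317,150,340,164),38)
o1,d1=ray('top',*g);o2,d2=ray('scene',*s);k=np.linalg.lstsq(np.stack([d1,-d2],1),o2-o1,rcond=None)[0];P=(o1+k[0]*d1+o2+k[1]*d2)/2
print(P,(P-B)@X,(P-B)@Y,'theta',atan2(P[2]-.1,.087-(P-B)@X))
```

```text
(np.float64(196.16475972540044), np.float64(218.64530892448514)) [0.51549224 0.19136062 0.0525    ] 19.45388061824657 1.385685317824963 437 7
(np.float64(189.1858006042296), np.float64(255.29456193353474)) [0.40578812 0.21046847 0.0525    ] -88.48012983149376 28.778269846498198 1324 21
pin vec len 0.11135575557161453 yaw -0.769086873239039
((462.058349609375, 185.8914794921875), (140.89036560058594, 60.68196487426758), 4.402740955352783)
-0.034241154204039205 -5.423149541948455e-06
4 20 3 13
3 19 5 12
[0.62452981 0.20063089 0.23025212] 0.12888065493681794 0.002339778343253939 theta 1.8818913385431
```

Call:
servo_tool:
  moves:
    - [0.05, -0.05, -3, 0]
    - [0.05, -0.05, -6, 0]
    - [0.05, -0.05, -7.7, 0]
    - [0.05, -0.05, -8.6, 0]
    - [0.05, -0.05, -8.9, 0]
    - [0.05, -0.05, -8.9, 0]

```text
time: 5.87
ee_pos: [0.4779, -0.2257, 0.0135]
tcp_rot: [-180.0, 0.0, -163.9]
wrist_force: [-0.1, -0.1, 1.0]
opening: 0.0852
grasp_force: 0.0
```

Call:
servo_tool:
  moves:
    - [0, 0, 0, 0]
    - [0, 0, 0, 0]
    - [0, 0, 0, 0]
    - [0, 0, 0, 0]
    - [0, 0, 0, 0]
    - [0, 0, 0, 0]
    - [0, 0, 0, 0]
  claw: 1
  force: 45

```text
time: 6.45
ee_pos: [0.4784, -0.2266, 0.0147]
tcp_rot: [-179.9, 0.1, -163.9]
wrist_force: [-0.2, 2.6, 6.5]
opening: 0.0595
grasp_force: 49.9
```

Call:
servo_tool:
  moves:
    - [0, 0, 1, 0]
    - [0, 0, 4, 0]
    - [0, 0, 8, 0]
    - [-0.2, 4, 9, -0.05]
    - [-0.4, 8, 9, -0.1]
    - [-0.6, 12, 9, -0.15]
    - [-0.8, 16, 9, -0.2033]
    - [-1, 20, 9, -0.2033]
    - [-1.2, 24, 9, -0.2033]
    - [-1.3, 28, 9, -0.2033]
    - [-1.4, 32, 9, -0.2033]
    - [-1.5, 36, 9, -0.2033]
    - [-1.57, 39.5, 9, -0.2033]
    - [-1.57, 41.27, 9, -0.2033]
    - [-1.57, 41.27, 9, -0.2033]
    - [-1.57, 41.27, 9, -0.2033]

```text
time: 7.78
ee_pos: [0.4615, 0.1872, 0.1036]
tcp_rot: [-180.0, 0.0, -175.5]
wrist_force: [0.1, 0.1, -1.9]
opening: 0.0591
grasp_force: 49.9
```

Run:
```python
from h import *
from math import *
im=save('top','t2.png',(155,180,275,270),4); im=cv2.imread('pics/raw_t2.png')
for _ in range(4):
    o=get_obs();print(o['time'],o['ee_pos'],o['tcp_rot'],o['wrist_force'],o['torque'],o['grasp_force']);camera('scene')
b=save('scene','s2.png',(250,110,370,200),4)
cv2.imwrite('pics/v2.png',np.hstack([cv2.resize(cv2.imread('pics/t2.png'),(400,300)),cv2.resize(b,(400,300))]))
```

```text
7.8333 [0.46161984 0.18633467 0.10351914] [-1.79984849e+02  1.06886665e-02 -1.75546415e+02] [ 0.26049107 -0.74867543 -1.34633484] [-0.07758707 -0.02148407 -0.01265567] 49.88150395452976
7.8833 [0.46170973 0.18580497 0.10341924] [-1.79984241e+02  1.03860388e-02 -1.75607094e+02] [-0.02729599 -0.29395026 -1.99575271] [0.04311218 0.0043195  0.00957408] 49.88092493265867
7.9333 [0.46177646 0.18549336 0.10335192] [-1.79986155e+02  1.06490346e-02 -1.75650564e+02] [ 0.87698161 -0.68541237 -2.54659509] [-0.03148893  0.0213794  -0.02985075] 49.88125819712877
7.9833 [0.46184142 0.18541264 0.10332629] [-1.79995380e+02  1.52800571e-02 -1.75667318e+02] [ 0.62291185  0.07067515 -2.02380528] [-0.01635977  0.01137557 -0.06467917] 49.8811699077487
```

View pics/v2.png

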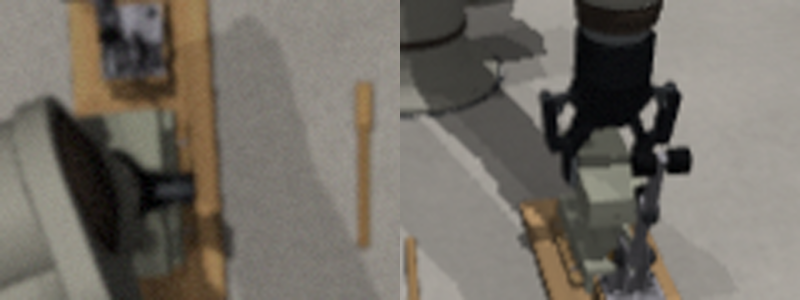

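The half is held level above the bottom half, with the lever clear behind. Descending now, slowly near contact.

Call:
servo_tool:
  moves:
    - [0, 0, -1.5, 0]
    - [0, 0, -3, 0]
    - [0, 0, -3.8, 0]
    - [0, 0, -4.1, 0]
    - [0, 0, -4.2, 0]
    - [0, 0, -4.25, 0]
    - [0, 0, -4.3, 0]
    - [0, 0, -4.35, 0]
    - [0, 0, -4.4, 0]
    - [0, 0, -4.45, 0]
    - [0, 0, -4.5, 0]
    - [0, 0, -4.55, 0]
    - [0, 0, -4.6, 0]
    - [0, 0, -4.6, 0]
    - [0, 0, -4.6, 0]

```text
time: 9.33
ee_pos: [0.4616, 0.1863, 0.0569]
tcp_rot: [-180.0, -0.0, -175.6]
wrist_force: [0.3, 0.4, -2.4]
opening: 0.0588
grasp_force: 49.9
```

Call:
servo_tool:
  moves:
    - [0, 0, -0.05, 0]
    - [0, 0, -0.1, 0]
    - [0, 0, -0.15, 0]
    - [0, 0, -0.2, 0]
    - [0, 0, -0.25, 0]
    - [0, 0, -0.25, 0]

```text
time: 9.83
ee_pos: [0.4617, 0.1863, 0.0544]
tcp_rot: [-180.0, -0.0, -175.6]
wrist_force: [0.4, 0.2, -1.5]
opening: 0.0592
grasp_force: 49.9
```

Call:
servo_tool:
  moves:
    - [0, 0, -0.04, 0]
    - [0, 0, -0.08, 0]
    - [0, 0, -0.12, 0]
    - [0, 0, -0.16, 0]
    - [0, 0, -0.2, 0]
    - [0, 0, -0.2, 0]

```text
time: 10.33
ee_pos: [0.4617, 0.1863, 0.0524]
tcp_rot: [180.0, 0.0, -175.6]
wrist_force: [0.1, 0.7, -2.4]
opening: 0.0594
grasp_force: 49.9
```

Call:
servo_tool:
  moves:
    - [0, 0, -0.04, 0]
    - [0, 0, -0.08, 0]
    - [0, 0, -0.12, 0]
    - [0, 0, -0.16, 0]
    - [0, 0, -0.2, 0]
    - [0, 0, -0.2, 0]

```text
time: 10.83
ee_pos: [0.4617, 0.1864, 0.0508]
tcp_rot: [180.0, 0.0, -175.6]
wrist_force: [-0.9, -0.0, 1.3]
opening: 0.0593
grasp_force: 50.2
```

Call:
servo_tool:
  moves:
    - [0, 0, -0.03, 0]
    - [0, 0, -0.06, 0]
    - [0, 0, -0.06, 0]
    - [0, 0, -0.06, 0]

```text
time: 11.17
ee_pos: [0.4617, 0.1863, 0.0507]
tcp_rot: [180.0, 0.0, -175.6]
wrist_force: [-4.1, -0.9, 8.2]
opening: 0.0591
grasp_force: 51.1
```

Run:
```python
from h import *
L=[]
for i in range(4):
    camera('scene');o=get_obs();L.append(np.r_[o['ee_pos']*1000,o['wrist_force'],o['torque'],o['tcp_rot']])
print(np.mean(L,0).round(2),np.std(L,0).round(2))
```

```text
[ 4.6173e+02  1.8634e+02  5.0740e+01 -4.0600e+00 -8.2000e-01  8.3000e+00
 -3.6000e-01  5.9000e-01 -1.0000e-02  1.7999e+02  3.0000e-02 -1.7559e+02] [0.01 0.01 0.01 0.5  0.57 0.31 0.03 0.02 0.03 0.   0.   0.  ]
```

Call:
servo_tool:
  moves:
    - [-0.05, 0, 0, 0]
    - [-0.1, 0, 0, 0]
    - [-0.1, 0, 0, 0]
    - [-0.1, 0, 0, 0]

```text
time: 11.7
ee_pos: [0.4617, 0.1864, 0.0508]
tcp_rot: [180.0, 0.1, -175.6]
wrist_force: [3.4, -1.6, 5.7]
opening: 0.0593
grasp_force: 50.9
```

```bash
cat > m.py <<'E'
from h import *
L=[]
for i in range(4):
    camera('scene');o=get_obs();L.append(np.r_[o['ee_pos']*1000,o['wrist_force'],o['torque'],o['tcp_rot']])
np.set_printoptions(suppress=True);print(o['time'],np.mean(L,0).round(2))
E
python3 m.py
```

```text
11.9 [ 461.69  186.38   50.75    3.38   -1.56    6.23   -0.47   -0.62    0.09
   90.      0.14 -175.6 ]
```

Call:
servo_tool:
  moves:
    - [0.05, 0, 0.05, 0]
    - [0.05, 0, 0.08, 0]
    - [0.05, 0, 0.08, 0]

```text
time: 12.15
ee_pos: [0.4616, 0.1864, 0.0508]
tcp_rot: [180.0, 0.0, -175.6]
wrist_force: [4.1, 0.6, 2.0]
opening: 0.0592
grasp_force: 50.4
```

Call:
servo_tool:
  moves:
    - [0, 0, 0, 0]
    - [0, 0, 0, 0]
    - [0, 0, 0, 0]
  claw: 0.15

```text
time: 12.4
ee_pos: [0.4605, 0.1862, 0.0502]
tcp_rot: [-180.0, -0.1, -175.6]
wrist_force: [0.8, 0.5, -0.9]
opening: 0.0723
grasp_force: 0.0
```

```bash
python3 m.py
python3 - <<'E'
from h import *
a=save('top','t3.png',(155,180,275,270),4); b=save('scene','s3.png',(270,130,350,190),5)
cv2.imwrite('pics/v3.png',np.hstack([cv2.resize(a,(400,300)),b]))
print(get_obs()['opening'])
E
```

```text
12.6 [ 460.8   186.26   50.39   -0.28    0.29   -0.03    0.02   -0.     -0.02
 -179.99   -0.05 -175.59]
0.07252427272000243
```

View pics/v3.png

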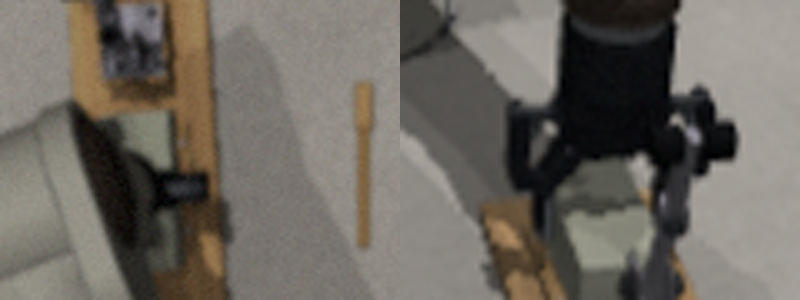

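The crop shows the half sitting on the bottom half, but the arm hides the seam. I'll back off briefly to measure the pose.

Call:
servo_tool:
  moves:
    - [0, 0, 0, 0]
    - [0, 0, 2, 0]
    - [0, 0, 5, 0]
    - [0, 0, 8, 0]
    - [0, -4, 10, 0]
    - [0, -8, 10, 0]
    - [0, -12, 10, 0]
    - [0, -16, 10, 0]
    - [0, -20, 10, 0]
    - [0, -20, 10, 0]
  claw: 0

```text
time: 13.53
ee_pos: [0.4609, -0.0191, 0.1509]
tcp_rot: [-179.9, 0.0, -175.9]
wrist_force: [0.5, -0.1, 0.6]
opening: 0.0854
grasp_force: 0.0
```

Run:
```python
from h import *
from math import *
a=save('top','t4.png',(165,180,235,275),5);b=save('scene','s4.png',(280,150,345,220),5)
cv2.imwrite('pics/v4.png',np.hstack([a[:350],b]))
im=cv2.imread('pics/raw_t4.png');hsv=cv2.cvtColor(im,cv2.COLOR_BGR2HSV)
pl=cv2.inRange(hsv,(22,18,100),(45,80,255));m=np.zeros_like(pl);m[200:266,180:217]=pl[200:266,180:217]
m=cv2.morphologyEx(m,cv2.MORPH_CLOSE,np.ones((7,7)))
for c in cv2.findContours(m,cv2.RETR_EXTERNAL,cv2.CHAIN_APPROX_NONE)[0]:
    if cv2.contourArea(c)>100:
      for z in(.078,.081): print(z,cv2.minAreaRect(np.array([onz('top',*p[0],z)[:2]*1000 for p in c],np.float32)))
# predicted corners for flush in both views
yaw=radians(4.4);X=np.array([cos(yaw),sin(yaw),0]);Y=np.array([-sin(yaw),cos(yaw),0]);S=np.array([.4621,.1859,0])
for n in('top','scene'):
  for z in(.048,.078): print(n,z,[proj(n,S+X*i*.07+Y*j*.03+[0,0,z]).round(1).tolist() for i,j in((1,1),(1,-1),(-1,-1),(-1,1))])
```

```text
0.078 ((460.2239990234375, 187.1263885498047), (141.10482788085938, 61.27495574951172), 4.018059253692627)
0.081 ((460.32379150390625, 186.63014221191406), (140.7630615234375, 61.12654495239258), 4.018057823181152)
top 0.048 [[186.6, 214.0], [206.4, 212.5], [209.3, 259.0], [189.4, 260.5]]
top 0.078 [[184.7, 213.7], [205.0, 212.3], [207.9, 259.9], [187.5, 261.4]]
scene 0.048 [[323.2, 189.7], [305.7, 191.2], [297.1, 168.3], [313.2, 167.0]]
scene 0.078 [[324.0, 182.4], [306.2, 183.9], [297.5, 161.3], [313.8, 160.1]]
```

View pics/v4.png

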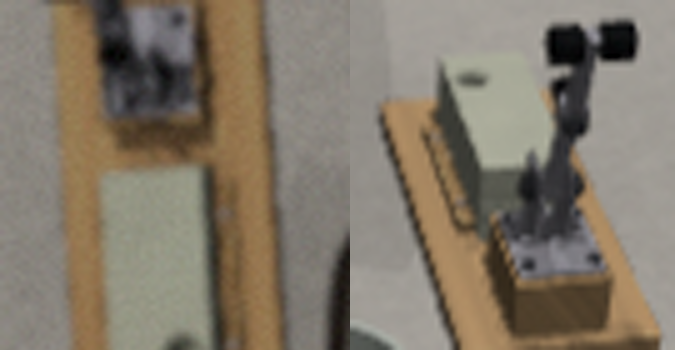

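The half is seated with its pour hole at the near end and the lever back. Its top corners, at about (90,58) and (135,168) in the scene crop, match the prediction for flush within a pixel. I'll regrip, wiggle it under a light push to check it is fully home, then press.

Call:
servo_tool:
  moves:
    - [0, 4, 0, 0]
    - [0, 8, 0, 0]
    - [0, 12, 0, 0]
    - [0, 16, 0, 0]
    - [0, 19, 0, 0]
    - [0, 20, -2, 0]
    - [0, 20, -5, 0]
    - [0, 20, -8, 0]
    - [0, 20, -9.4, 0]
    - [0, 20, -10, 0]
    - [0, 20, -10, 0]

```text
time: 14.55
ee_pos: [0.46, 0.1872, 0.0494]
tcp_rot: [-180.0, -0.1, -175.5]
wrist_force: [0.3, -0.4, -0.5]
opening: 0.0854
grasp_force: 0.0
```

Call:
servo_tool:
  moves:
    - [0, 0, 0, 0]
    - [0, 0, 0, 0]
    - [0, 0, 0, 0]
    - [0, 0, 0, 0]
    - [0, 0, 0, 0]
    - [0, 0, 0, 0]
  claw: 1
  force: 40

```text
time: 15.05
ee_pos: [0.4621, 0.1868, 0.0525]
tcp_rot: [179.9, 0.2, -175.6]
wrist_force: [-1.6, 1.7, 6.5]
opening: 0.0592
grasp_force: 45.1
```

```bash
python3 m.py
```

```text
15.25 [ 462.06  186.82   52.49   -1.07    1.32    6.37    0.11    0.29    0.03
  179.92    0.15 -175.6 ]
```

Call:
servo_tool:
  moves:
    - [0.1, 0, 0, 0]
    - [0.2, 0, 0, 0]
    - [0.2, 0, 0, 0]

```text
time: 15.5
ee_pos: [0.4631, 0.1867, 0.0525]
tcp_rot: [179.9, 0.0, -175.6]
wrist_force: [-7.0, 1.2, 9.8]
opening: 0.0591
grasp_force: 45.5
```

Call:
servo_tool:
  moves:
    - [-0.1, 0, 0, 0]
    - [-0.2, 0, 0, 0]
    - [-0.3, 0, 0, 0]
    - [-0.4, 0, 0, 0]
    - [-0.4, 0, 0, 0]

```text
time: 15.92
ee_pos: [0.4617, 0.1867, 0.0525]
tcp_rot: [180.0, 0.4, -175.6]
wrist_force: [9.8, 0.1, 3.3]
opening: 0.0597
grasp_force: 44.7
```

Call:
servo_tool:
  moves:
    - [0.1, 0, 0, 0]
    - [0.25, 0.1, 0, 0]
    - [0.25, 0.2, 0, 0]
    - [0.25, 0.2, 0, 0]

```text
time: 16.25
ee_pos: [0.462, 0.1872, 0.0525]
tcp_rot: [-179.9, 0.1, -175.6]
wrist_force: [-5.5, -10.3, 14.2]
opening: 0.0593
grasp_force: 46.0
```

Call:
servo_tool:
  moves:
    - [0, -0.1, 0, 0]
    - [0, -0.2, 0, 0]
    - [0, -0.3, 0, 0]
    - [0, -0.4, 0, 0]
    - [0, -0.4, 0, 0]

```text
time: 16.67
ee_pos: [0.4624, 0.1857, 0.0525]
tcp_rot: [179.8, 0.1, -175.6]
wrist_force: [-1.3, 7.0, 9.8]
opening: 0.0596
grasp_force: 45.3
```

Call:
servo_tool:
  moves:
    - [0, 0.1, 0, 0]
    - [0, 0.2, 0, 0]
    - [0, 0.2, 0, 0]

```text
time: 16.92
ee_pos: [0.4624, 0.1859, 0.0525]
tcp_rot: [-179.9, 0.1, -175.6]
wrist_force: [-1.4, -5.8, 12.2]
opening: 0.0591
grasp_force: 45.6
```

```bash
python3 m.py
```

```text
17.1167 [ 462.39  185.89   52.47   -1.43   -5.1    11.61   -0.86    0.32    0.2
 -179.97    0.13 -175.62]
```

Free play is about 1.4 mm in both x and y with the height constant at 52.5 mm, so it is over the pins and flush. Now I'll relieve the side load and press to about 15 N.

Call:
servo_tool:
  moves:
    - [-0.02, -0.08, -0.03, 0]
    - [-0.02, -0.08, -0.05, 0]
    - [-0.02, -0.08, -0.05, 0]
    - [-0.02, -0.08, -0.05, 0]

```text
time: 17.45
ee_pos: [0.4624, 0.1859, 0.0525]
tcp_rot: [179.9, 0.2, -175.6]
wrist_force: [-2.5, 0.0, 13.7]
opening: 0.059
grasp_force: 46.0
```

```bash
python3 m.py
```

```text
17.65 [ 462.41  185.86   52.45   -2.43   -0.64   14.14   -0.28    0.49    0.05
  179.94    0.17 -175.6 ]
```

Call:
servo_tool:
  moves:
    - [-0.03, 0, -0.02, 0]
    - [-0.03, 0, -0.02, 0]
    - [-0.03, 0, -0.02, 0]
    - [-0.03, 0, -0.02, 0]
    - [-0.03, 0, -0.02, 0]
    - [-0.03, 0, -0.02, 0]

```text
time: 18.15
ee_pos: [0.4624, 0.1858, 0.0524]
tcp_rot: [179.9, 0.2, -175.6]
wrist_force: [-1.2, -0.4, 14.5]
opening: 0.0594
grasp_force: 46.1
```

```bash
python3 m.py; python3 m.py
```

```text
18.35 [ 462.42  185.87   52.45   -1.13   -0.68   14.74   -0.32    0.3     0.09
  179.94    0.21 -175.6 ]
18.55 [ 462.41  185.87   52.44   -1.37   -0.81   14.41   -0.34    0.3     0.07
  179.94    0.21 -175.6 ]
```

Steady at about 14.6 N, flush and held.

```bash
python3 -c "
from workcell import *
print(job_done())"
```

```text
the job is handed in; nothing more can be done
None
```

The mould is closed: the top half sits over both pins and flush as far as I could measure, with its pour hole at the end away from the pivot. It is still gripped and pressed down with about 14.6 N (1.5 kg), and the lever is left back at about 1.88 rad.

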